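# Re-zero the fence micro-adjuster and back it off three clicks

### The arm

A 6-joint arm with a two-finger parallel gripper is mounted at the origin on the work surface. World frame = base frame: x ahead of the robot, y to its left, z up, the work surface at z = 0. Lengths are in mm, angles in rad, forces in N, time in s.
With the tool pointing down it reaches from about 275 to 750 mm from the base axis. Payload 10.2 kg.
Tool frame: the origin (TCP) lies between the finger pads; the fingertips stand 11 mm ahead of it and the grasp point (between the pads) lies 8 mm behind it (bot.nose_length is the distance from the TCP to the fingertips, in mm); x points along the fingers, z is the direction in which the jaws open and shut, and the axes are right-handed (so a half turn about x gives the same grasp; the last joint's range is limited). The gripper opens to 88 mm and grips with 3 to 60 N. Pads are 18 mm wide; open, the fingers measure 123 mm over their backs; the gripper's body (75 mm by 187 mm) begins 45 mm behind the grasp point.
Start: joints at [-1.393, 0.313, 1.498, -0, 1.331, -0.223], TCP at [204.82, -483.405, 249.72] pointing down, gripper open.
Joint ranges: [-2.94, 2.94], [-0.97, 2.17], [0.19, 2.56], [-1.23, 4.37], [0.02, 3.11], [-2.88, 2.88]. Speed limits (rad/s): [2.39, 2.39, 3.01, 3.14, 3.14, 3.14].

### API

Orientations are given as a rotation vector (axis times angle).
In Python, from plant import bot, camera, camera_model, models gives the robot as it stands.
- The arm moves only by the shell command python3 -m creep 'ROWS' [OPENING] [FORCE]. ROWS is a JSON object of lists of equal length, an entry for each row: "dp": the shift along the tool's x, y, z in cm, a list of three; "spin": the turn about the tool's x in rad. A call has 1 to 5 rows; each row is the pose to reach, as a shift and turn from the pose commanded when the call began, along the tool's axes at that moment; what a row does not reach only later rows make up. A row lasts 1/12 s, in which the tool goes at most 41.7 mm and 7.16 degrees, less where a joint would pass 70% of its speed; a pose out of reach is approached as far as the arm can. A call with a gripper value outside its range is refused whole. OPENING is the opening in per cent of the stroke, from 0 (shut) to 100 (fully open), set as the call begins (- or left out, the last holds). The fingers move at their own pace and stop on an object; FORCE is the grip in N (left out, the last holds). Time passes only in rows, so rows that repeat a pose let the fingers close. It gives the time, the measured TCP pose, the force and the opening at its end, in the units of the state.
- bot.state(): the state, without advancing time (a new reading comes with each control period).
- camera(name): name is "side" or "top" or "wrist"; returns (picture, depth): 480x640x3 uint8, red, green, blue; 480x640 float32, mm along the optical axis (not along the pixel's ray), 0 where there is no reading.
- camera_model(name): a dict with "intrinsics" (3x3 intrinsics, pixels), "rvec" (rotation vector, rad) and "tvec" (3), from world to camera coordinates, as OpenCV has them. Camera axes: x right, y down, z forward; pixel columns grow to the right and rows downward; lengths in mm; the calibration is good to about 2 mm. A picture is of the moment at which its call begins: read the wrist's pose just before it. camera_model takes no time and is no camera call; for the wrist camera it gives the pose at the moment of the call.
- bot.job_done(): hands the job in, once; it reports no verdict.
Trained networks look in the newest picture that a camera, given by its name, has taken for a name from the list of things; names that differ only in an ending like _2 or _b are one class to them, and where a whole thing is asked for, a point or a joint stands for the part that bears it (a point fixed in the world has none). Each returns a list of dicts, best first, with "conf" (0 to 1); they miss things now and then, are a little off and sometimes report something else, mostly with a low value. They report only what shows in the picture. A call takes as long as a camera call. They do not tell look-alikes from the thing itself.
- models.spot_in(camera, name): "rect" ([centre column, centre row, width, height] in pixels, round what is visible of it).
- models.silhouettes(camera, name): "pixels" (480x640 bool, what is visible of it) and "rect" ([centre column, centre row, width, height] in pixels, round what is visible of it).
The state is a dict: "t": time; "qpos": joint angles; "qvel": joint speeds; "tau": joint torques, N m; "tcp_pos": TCP position; "eef_rot": TCP orientation; "force": force on the tool from outside, world axes, zero at the start; "moment": the same for the moment, N m; "opening": opening from 0.0 (shut) to 1.0 (fully open).
Only numpy, scipy, OpenCV 4.12 (cv2) and the standard library are available. Lean on these libraries where they do the work, as an engineer would, in place of code of your own. Each camera call takes 0.05 s, during which the arm holds its last target. There are 200 camera calls.

### The job

Set the fence adjuster that has the red dial: turn the red dial clockwise until it meets its stop, then turn it back exactly three clicks and let go of it. Leave the blue dial at its setting, and do not knock over the glue bottle.

Things in the scene. Friction and masses are not known exactly. Their poses are not given: they have to be found in the camera images.
- red_grip (a point): Red bar grip, 54 mm long, 18 thick, 42 high, white line at its pointer end, on one of two grey fence adjusters bolted to the bench (144 x 160 x 48 mm; round alloy plate on top, 88 mm across, its top 52 mm above the bench). Point: on the dial's upright axis, 84 mm above the bench, 16 below the bar's top. x along the bar to the pointer end, y across it, z up; turns with the dial.
- red_dial (a joint): Red dial's angle, rad: 0 at the clockwise stop (seen from above), growing counter-clockwise to 2.79. A sprung detent pulls it to the nearest setting 0, 0.349, 0.698, 1.047.. (a click = 20 degrees; the stop is a setting). Needs under 0.15 N m. Black pips on the plate mark the settings, a longer red one the stop. Starts 1 to 4 clicks from the stop.
- blue_dial (a joint): Angle of the blue dial, the same dial in blue on the other grey adjuster, in rad, counted in the same way. It stands two clicks from its stop (0.698) and is to stay there.
- glue_mid (a point): Glue bottle standing loose on the bench beyond the adjusters: white, yellow cap, 56 mm across and 130 mm high. The point lies on its axis half-way up, z along the bottle.
Not all that is in view belongs to the job. Of the things that look like the part that bears glue_mid, take the one that is farthest to the robot's left at the start.

How it is judged (in metres and radians):
On the way, in this order (a step that is already met when the one before it is completed fails the run):
1. the red dial is turned clockwise to its stop (within 0.15 rad) (value of joint red_dial below 0.15 rad), for 0.2 s.
2. the red dial is turned back three clicks from the stop (value of joint red_dial between 0.877 and 1.217 rad), for 0.2 s.
At the end, for the whole second after the job is handed in: The red dial rests three clicks from its stop (1.047 rad, within 0.17 rad, that is 10 degrees either way), released; the blue dial is still two clicks from its stop (0.698 rad, within 0.17 rad); the glue bottle is upright (within 0.5 rad) (all of step 2 and velocity of joint red_dial between -0.1 and 0.1 rad/s and value of joint blue_dial between 0.528 and 0.868 rad and angle between glue_mid's own z axis and vertical below 0.5 rad); the robot touches nothing.
It fails at once if the blue dial is turned off its setting (value of joint blue_dial above 0.868 rad or value of joint blue_dial below 0.528 rad).
It fails at once if the glue bottle is knocked over (angle between glue_mid's own z axis and vertical above 0.5 rad).
It also fails if it takes over 38 s, if anything falls off the work surface, if the arm or the gripper's body presses on something with over 40 N, if the wrist force passes 120 N, or if a joint passes its speed limit or range.

## Working session

There is one attempt and no reset: what is moved stays moved. The work goes in short steps, Python scripts to look and compute and a shell command to move; the robot and the scene stay as the last step left them, time stands still between calls to the robot, and variables do not carry over. Pictures are saved under pics/ and viewed, about 8 in all and at most 12, crops included, and the job is handed in when it is done.

```bash
mkdir -p pics; cat > h.py <<'E'
import numpy as np,cv2
from plant import bot,camera,camera_model,models
from scipy.spatial.transform import Rotation as R
def save(n,im,s=1): cv2.imwrite('pics/'+n,cv2.resize(im[:,:,::-1],None,fx=s,fy=s,interpolation=cv2.INTER_CUBIC))
def cloud(d,m):
    K=np.array(m['intrinsics']);v,u=np.mgrid[:480,:640]
    c=np.stack([(u-K[0,2])/K[0,0]*d,(v-K[1,2])/K[1,1]*d,d],-1)
    r=R.from_rotvec(m['rvec']).as_matrix()
    return (c-np.array(m['tvec']))@r
E
python3 - <<'E'
from h import *
m=camera_model('top');im,d=camera('top');im2,d2=camera('side')
save('a.png',np.hstack([im,im2]),0.62)
np.savez('top.npz',im=im,d=d)
print(bot.state())
P=cloud(d,m)
for n in['red_grip','glue_mid','blue_dial']:
  for o in models.silhouettes('top',n):
    p=P[o['pixels']&(d>0)];print(n,o['conf'],np.round(o['rect']),np.round(np.median(p,0)),p[:,2].max())
E
```

```text
{'t': 0.1, 'qpos': array([-1.39342043e+00,  3.13381145e-01,  1.49835498e+00,  6.26477539e-06,
        1.33098959e+00, -2.23355643e-01]), 'qvel': array([ 0.00080676, -0.00137696, -0.00086921, -0.00039263, -0.00029779,
        0.00050131]), 'tau': array([ 2.06342091e-03, -4.02810323e+01, -2.52646565e+01,  6.95566298e-02,
        3.41837236e-02, -4.75625427e-05]), 'tcp_pos': array([ 204.77289576, -483.19588212,  249.22720002]), 'eef_rot': array([ 0.90993324,  1.37333772, -0.90857716]), 'force': array([-0.11925469,  0.29448249, -0.30883745]), 'moment': array([-0.00215321,  0.0368663 , -0.0169566 ]), 'opening': 1.0004491799556918}
red_grip 0.64 [426. 320.  30.  33.] [ 524. -183.   98.] 104.14382408119754
glue_mid 0.95 [387. 212.  38.  37.] [ 704. -126.   89.] 134.5727847831028
glue_mid 0.9 [335. 173.  34.  45.] [769. -39.  88.] 132.70277538164038
glue_mid 0.88 [488. 219.  50.  39.] [ 698. -294.   87.] 133.6529286524111
glue_mid 0.56 [439. 230.  43.  34.] [ 674. -212.   88.] 133.3589432888022
blue_dial 0.94 [170. 288.  22.  33.] [574. 229.  96.] 103.39032628496726
```

View pics/a.png

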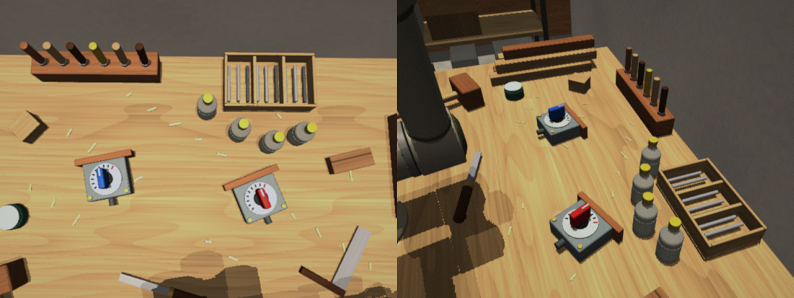

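```bash
python3 - <<'E'
from h import *
z=np.load('top.npz');im=z['im'];d=z['d']
save('b.png',im[230:400,330:530],4)
P=cloud(d,camera_model('top'))
hsv=cv2.cvtColor(im,cv2.COLOR_RGB2HSV)
red=(hsv[...,1]>130)&((hsv[...,0]<8)|(hsv[...,0]>172))&(hsv[...,2]>60)
n,l,s,c=cv2.connectedComponentsWithStats(red.astype(np.uint8))
for i in range(1,n):
  if s[i,4]>15:
    p=P[(l==i)&(P[...,2]>0)];print(s[i],np.round(np.median(p,0)),p[:,2].max())
    t=p[p[:,2]>92]
    if len(t)>20:
      print(cv2.minAreaRect(t[:,:2].astype(np.float32)),t.mean(0))
E
```

```text
[415 304  22  33 316] [ 523. -187.   99.] 883.7654634014953
((542.9150390625, -111.06645965576172), (193.91146850585938, 47.74488830566406), 77.55671691894531) [ 523.43804584 -186.68249121  101.8668317 ]
```

View pics/b.png

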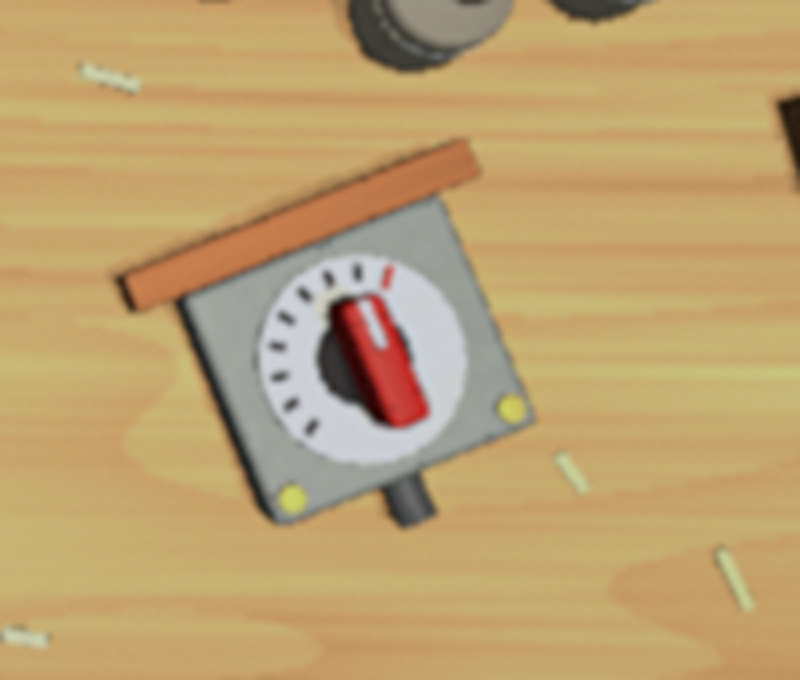

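```bash
python3 - <<'E'
from h import *
z=np.load('top.npz');im=z['im'];d=z['d']
P=cloud(d,camera_model('top'))
hsv=cv2.cvtColor(im,cv2.COLOR_RGB2HSV)
red=(hsv[...,1]>130)&((hsv[...,0]<8)|(hsv[...,0]>172))&(hsv[...,2]>60)
box=np.zeros_like(red);box[230:400,330:530]=1
near=np.hypot(P[...,0]-523,P[...,1]+187)<60
t=P[box&near&(P[...,2]>94)&(P[...,2]<110)]
print('bar',len(t),cv2.minAreaRect(t[:,:2].astype(np.float32)),np.median(t,0))
c=t[:,:2]-t[:,:2].mean(0);w,v=np.linalg.eigh(c.T@c);print('pca heading',np.degrees(np.arctan2(*v[::-1,1]))%180)
w=box&near&(hsv[...,1]<45)&(hsv[...,2]>165)&(abs(P[...,2]-52)<8)
h=cv2.convexHull(P[w][:,:2].astype(np.float32));print('plate',cv2.fitEllipse(h),np.median(P[w][:,2]),cv2.minEnclosingCircle(h))
# stop pip
v,u=int(230+276/4),int(330+388/4);print('pip',P[v-2:v+3,u-2:u+3].reshape(-1,3).mean(0))
f=box&(hsv[...,0]<15)&(hsv[...,1]>120)&(P[...,2]>15)&~near
print('fence',np.percentile(P[f],[2,50,98],axis=0))
for n in['red_grip']:
  s=bot.state();r=R.from_rotvec(s['eef_rot']).as_matrix();print(s['tcp_pos'],r.round(3))
# all tall points within 110mm
q=P[box&(np.hypot(P[...,0]-520,P[...,1]+187)<115)];print('max z',np.percentile(q[:,2],[90,99,99.9]))
E
```

```text
bar 386 ((525.800537109375, -187.9836883544922), (54.13050079345703, 18.509218215942383), 21.675809860229492) [ 525.95726997 -187.31658618   99.48280456]
pca heading 22.30594539747605
plate ((526.1331176757812, -183.18606567382812), (89.360595703125, 103.11109161376953), 0.18637916445732117) 51.77673069217291 ((528.9142456054688, -182.37266540527344), 51.552616119384766)
pip [ 560.24104112 -199.84020045   52.49058779]
fence [[ 549.28447082 -237.19516328   23.83018967]
 [ 583.68772359 -162.21107292   47.64763325]
 [ 616.79939365  -91.86311629   50.6866173 ]]
[ 204.80456912 -483.30943863  249.4655076 ] [[-0.     0.921  0.39 ]
 [ 0.001  0.39  -0.921]
 [-1.     0.    -0.001]]
max z [ 52.17241027 100.02554525 102.16474337]
```

```bash
python3 -m creep '{"dp":[[0,3.6,-1.3],[0,7.3,-2.6],[0,11,-3.9],[0,14.6,-5.2],[0,18.3,-6.5]],"spin":[0,0,0,0,0]}' 100
python3 -m creep '{"dp":[[0,3.6,-1.3],[0,7.3,-2.6],[0,11,-3.9],[0,14.6,-5.2],[0,18.3,-6.5]],"spin":[0,0,0,0,0]}'
python3 -m creep '{"dp":[[0,2.2,-0.8],[0,4.5,-1.7],[0,4.5,-1.7],[0,4.5,-1.7]],"spin":[0,0.015,0.015,0.015]}'
python3 - <<'E'
from h import *
s=bot.state();r=R.from_rotvec(s['eef_rot']).as_matrix();print(s['tcp_pos'],s['qpos'].round(3),r.round(3))
m=camera_model('wrist');im,d=camera('wrist');P=cloud(d,m);save('w.png',im)
t=P[(np.hypot(P[...,0]-526,P[...,1]+188)<40)&(P[...,2]>94)&(P[...,2]<110)]
print(len(t),cv2.minAreaRect(t[:,:2].astype(np.float32)) if len(t)>5 else '')
E
```

```text
t: 0.67
tcp_pos: [348.9, -350.7, 249.8]
eef_rot: [0.909, 1.372, -0.909]
force: [0.3, -0.0, -0.0]
opening: 0.999
t: 1.08
tcp_pos: [492.2, -219.3, 249.8]
eef_rot: [0.909, 1.373, -0.909]
force: [0.2, -1.0, -0.2]
opening: 1.002
t: 1.42
tcp_pos: [526.1, -187.1, 249.4]
eef_rot: [0.919, 1.369, -0.919]
force: [-0.8, -0.0, 0.3]
opening: 1.001
[ 526.12806548 -187.11366593  249.36056129] [-0.551  0.387  1.394 -0.     1.36   0.632] [[-0.001  0.926  0.378]
 [ 0.     0.378 -0.926]
 [-1.    -0.    -0.   ]]
1289 ((525.5995483398438, -187.67515563964844), (54.52519989013672, 17.897714614868164), 22.757522583007812)
```

View pics/w.png

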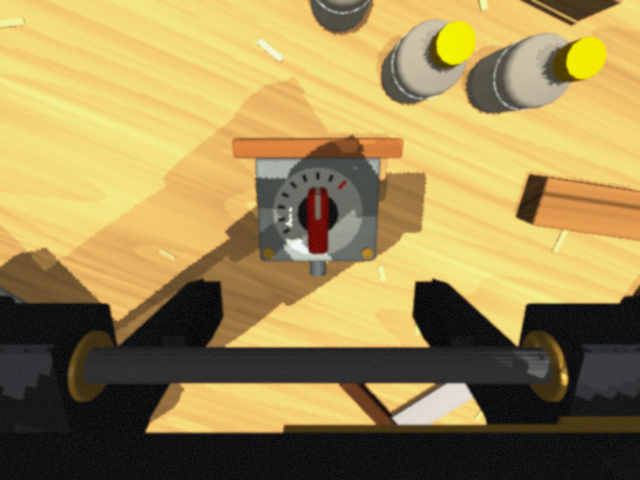

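```bash
python3 -m creep '{"dp":[[3,0,0],[6,0,0],[9,0,0],[11,0,0],[11,0,0]],"spin":[0,0,0,0,0]}' 60
python3 -m creep '{"dp":[[2,0,0],[4,0,0],[6.3,0,0],[6.3,0,0],[6.3,0,0]],"spin":[0,0,0,0,0]}'
```

```text
t: 1.88
tcp_pos: [523.5, -187.8, 136.0]
eef_rot: [0.922, 1.374, -0.923]
force: [-0.8, -0.6, -0.6]
opening: 0.65
t: 2.3
tcp_pos: [525.8, -188.4, 77.7]
eef_rot: [0.921, 1.367, -0.921]
force: [0.2, -0.4, 0.2]
opening: 0.6
```

The wrist view shows the red bar at (318,220) pointing up, with the red stop pip at (342,184), about 40° clockwise. The dial is two clicks off its stop. Next I grip it and turn.

```bash
python3 -m creep '{"dp":[[0,0,0],[0,0,0],[0,0,0],[0,0,0],[0,0,0]],"spin":[0,0,0,0,0]}' 0 10
python3 -m creep '{"dp":[[0,0,0],[0,0,0],[0,0,0]],"spin":[0,0,0]}'
python3 -m creep '{"dp":[[0,0,0],[0,0,0],[0,0,0],[0,0,0],[0,0,0]],"spin":[0.1,0.2,0.3,0.4,0.4]}'
python3 -c "
from h import *
s=bot.state();r=R.from_rotvec(s['eef_rot']).as_matrix();print(s['tcp_pos'],s['force'],s['moment'],np.degrees(np.arctan2(r[1,1],r[0,1])),s['opening']*88)"
```

```text
t: 2.72
tcp_pos: [526.1, -187.8, 77.3]
eef_rot: [0.92, 1.367, -0.92]
force: [0.0, -0.5, -0.3]
opening: 0.245
t: 2.97
tcp_pos: [525.9, -187.3, 77.1]
eef_rot: [0.921, 1.368, -0.92]
force: [-1.8, 4.6, 6.2]
opening: 0.204
t: 3.38
tcp_pos: [525.9, -187.7, 76.8]
eef_rot: [1.222, 1.201, -1.222]
force: [-1.8, 2.1, 1.5]
opening: 0.21
[ 525.8509948  -187.66140049   76.80569599] [-1.7950331   2.07080066  1.49892695] [0.14773223 0.2320499  0.21034536] -0.9815369984836116 18.440215985763437
```

```bash
python3 -m creep '{"dp":[[0,0,0],[0,0,0],[0,0,0],[0,0,0],[0,0,0]],"spin":[0.1,0.2,0.28,0.33,0.33]}'
python3 -m creep '{"dp":[[0,0,0],[0,0,0],[0,0,0],[0,0,0]],"spin":[0,0,0,0]}'
python3 - <<'E'
from h import *
s=bot.state();r=R.from_rotvec(s['eef_rot']).as_matrix();print(s['tcp_pos'],s['force'],s['moment'],np.degrees(np.arctan2(r[1,1],r[0,1])),s['qpos'])
m=camera_model('wrist');im,d=camera('wrist');save('w2.png',im)
m=camera_model('side');im,d=camera('side');save('s2.png',im[280:480,220:420],3)
E
```

```text
t: 3.8
tcp_pos: [525.9, -188.0, 76.7]
eef_rot: [1.456, 1.027, -1.457]
force: [-0.3, -0.9, -0.3]
opening: 0.209
t: 4.13
tcp_pos: [525.9, -188.0, 76.7]
eef_rot: [1.457, 1.027, -1.457]
force: [-1.0, -3.3, 0.1]
opening: 0.205
[ 525.85667758 -187.96913487   76.6976143 ] [-1.01075019 -3.28461582  0.07226662] [-0.41204286  0.18318654  0.20702576] -19.64608841578949 [-5.52903986e-01  5.76663463e-01  1.59093141e+00 -5.25906756e-04
  9.73793857e-01  1.36107690e+00]
```

View pics/w2.png

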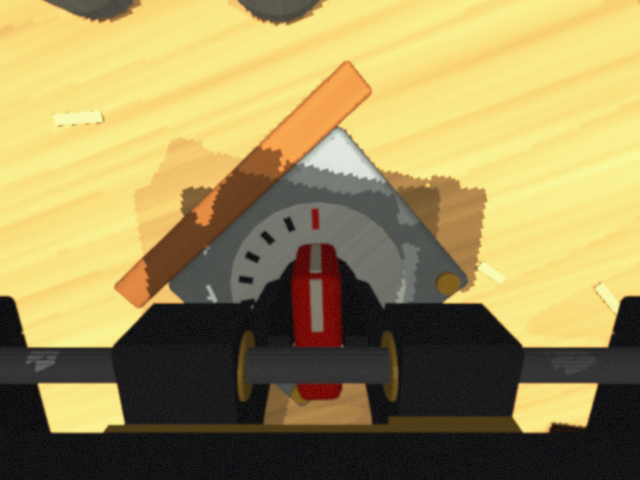

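The white line now points at the red stop pip (316,218), so the dial is at its stop. I turn it back three clicks.

```bash
python3 -m creep '{"dp":[[0,0,0],[0,0,0],[0,0,0],[0,0,0],[0,0,0]],"spin":[-0.11,-0.22,-0.33,-0.44,-0.55]}'
python3 -m creep '{"dp":[[0,0,0],[0,0,0],[0,0,0],[0,0,0],[0,0,0]],"spin":[-0.11,-0.22,-0.33,-0.44,-0.52]}'
python3 -m creep '{"dp":[[0,0,0],[0,0,0],[0,0,0],[0,0,0]],"spin":[0,0,0,0]}'
python3 - <<'E'
from h import *
s=bot.state();r=R.from_rotvec(s['eef_rot']).as_matrix();print(s['tcp_pos'],s['force'],s['moment'],np.degrees(np.arctan2(r[1,1],r[0,1])),s['qpos'])
m=camera_model('wrist');im,d=camera('wrist');save('w3.png',im)
E
```

```text
t: 4.65
tcp_pos: [525.8, -187.6, 76.6]
eef_rot: [1.053, 1.302, -1.052]
force: [-2.2, -1.5, 0.1]
opening: 0.228
t: 5.07
tcp_pos: [525.6, -187.0, 76.6]
eef_rot: [0.657, 1.471, -0.655]
force: [-2.6, 0.4, 1.1]
opening: 0.205
t: 5.4
tcp_pos: [525.6, -187.1, 76.6]
eef_rot: [0.662, 1.469, -0.661]
force: [-3.0, 4.4, 1.7]
opening: 0.203
[ 525.5777083 -187.0653971   76.5799714] [-3.02632651  4.42565647  1.74801137] [0.54298381 0.55046946 0.17648501] 41.49109918778845 [-5.52181075e-01  5.76480338e-01  1.59164180e+00  6.38399653e-04
  9.75062878e-01  2.94100287e-01]
```

View pics/w3.png

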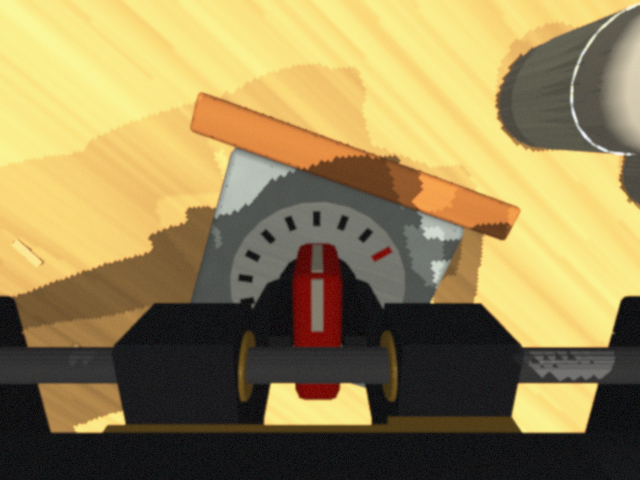

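The pointer is on the third black pip (317,219) from the red one (382,254), with two pips between. I release, let it settle, and lift.

```bash
python3 -m creep '{"dp":[[0,0,0],[0,0,0],[0,0,0],[0,0,0],[0,0,0]],"spin":[0,0,0,0,0]}' 60
python3 -m creep '{"dp":[[-2,0,0],[-4,0,0],[-7,0,0],[-10,0,0],[-13,0,0]],"spin":[0,0,0,0,0]}'
python3 -m creep '{"dp":[[-2,0,0],[-4,0,0],[-4,0,0],[-4,0,0]],"spin":[0,0,0,0]}'
python3 - <<'E'
from h import *
m=camera_model('wrist');im,d=camera('wrist');P=cloud(d,m)
t=P[(np.hypot(P[...,0]-526,P[...,1]+188)<40)&(P[...,2]>94)&(P[...,2]<110)]
c=t[:,:2]-t[:,:2].mean(0);w,v=np.linalg.eigh(c.T@c);print('red heading',np.degrees(np.arctan2(*v[::-1,1]))%180, bot.state()['force'])
t,_=camera('top');a=cv2.resize(im[120:300,220:460],(480,360));b=cv2.resize(t[240:330,120:220],(300,270))
o=np.zeros((360,780,3),np.uint8);o[:,:480]=a;o[:270,480:]=b;save('f.png',o)
for g in models.spot_in('top','glue_mid'):print(np.round(g['rect']),g['conf'])
E
```

```text
t: 5.87
tcp_pos: [526.0, -187.9, 76.8]
eef_rot: [0.66, 1.467, -0.66]
force: [-0.3, -0.1, 0.4]
opening: 0.558
t: 6.28
tcp_pos: [525.7, -187.6, 208.1]
eef_rot: [0.66, 1.468, -0.66]
force: [-0.2, -1.3, -0.1]
opening: 0.597
t: 6.62
tcp_pos: [526.0, -187.8, 246.8]
eef_rot: [0.66, 1.467, -0.66]
force: [-0.5, -0.5, -0.8]
opening: 0.599
red heading 42.06620577954223 [-0.38176931 -0.16826925 -0.48569027]
[487. 218.  47.  38.] 0.94
[334. 172.  34.  43.] 0.9
[385. 212.  38.  39.] 0.79
[439. 230.  41.  36.] 0.7
```

View pics/f.png

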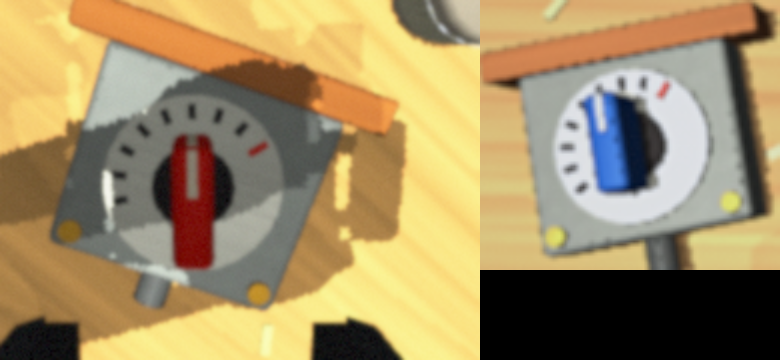

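The released red bar points at the third black pip (192,110), counted from the red one (258,148). The blue dial is untouched, and all four bottles are where they were.

```bash
python3 -c "
from plant import bot
print(bot.job_done())"
```

```text
the job is handed in; nothing more can be done
None
```

I turned the red dial clockwise about 40° (two clicks) to its stop, then back three clicks. I then released it, lifted clear and handed the job in at about 7 s.

- **Red dial:** at the stop, the wrist camera showed the pointer on the red pip. After release, the bar's heading measures 42.1°. That is about 60° from the stop, whose heading I estimate at −18°. The pointer sits on the third black pip.
- **Blue dial:** it was not touched and looks unchanged in the last top picture. I did not measure its angle separately.
- **Glue bottles:** all four were found within about 2 pixels of their starting places. The gripper is empty, about 135 mm above the bar, and the force reading is near zero.

None of these checks failed or disagreed.

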